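Roll the goods trolley past the label scanner and park it at the hatch mark

ROBOT

A 6-joint arm with a two-finger parallel gripper is mounted at the origin on the work surface. World frame = base frame: x ahead of the robot, y to its left, z up, the work surface at z = 0. Lengths are in m, angles in rad, forces in N, time in s.
With the tool pointing down it reaches from about 0.3 to 0.875 m from the base axis. Payload 6.4 kg.
Tool frame: the origin (TCP) lies midway between the tips of the shut fingers; the grasp point (between the pads) lies 19 mm behind it; z points along the fingers, y is the line along which they close (so a half turn about z gives the same grasp; the last joint's range is limited). The gripper opens to 85 mm and grips with 20 to 120 N. Pads are 22 mm wide; open, the fingers measure 114 mm over their backs; the gripper's body (76 mm by 85 mm) begins 54 mm behind the grasp point. The pads swing forward as they close: fully open they stand 13 mm farther back than shut.
Start: joints at [-1.49, 0.181, 1.607, -0, 1.354, -0.206], TCP at [0.163, -0.552, 0.231] pointing down, gripper open.
Joint ranges: [-2.99, 2.99], [-0.89, 2.07], [0.3, 2.58], [-1.14, 4.28], [0, 2.63], [-3.12, 3.12]. Speed limits (rad/s): [2.57, 2.57, 3.01, 3.14, 3.14, 3.14].

INTERFACE

Orientations are given as a unit quaternion [w, x, y, z].
In Python, from bench import ctrl, vision, workorder gives the robot as it stands. The module is installed in compiled form; this text tells all that it offers.
- The arm moves only by the tool servo_tool, never from a script. Its argument "steps" is a list of rows, each an object of numbers: "dx", "dy", "dz": the shift along the world's x, y, z as a fraction of full scale; "wx", "wy", "wz": the turn, a rotation vector about the world's x, y, z as a fraction of full scale. A call has exactly 5 rows; each row is the pose to reach, as a shift and turn from the pose commanded when the call began, turning the shorter way round; what a row does not reach only later rows make up. Full scale, the value 1, is 100 mm for a shift and pi rad for a turn. A row lasts 1/12 s, in which the tool goes at most 41.7 mm and 7.16 degrees, less where a joint would pass 70% of its speed; a pose out of reach is approached as far as the arm can. A call with a number of a shift or a turn outside -1 to 1 is refused whole. A call with a gripper value outside its range is refused whole. "jaw" is the opening, from 0 (shut) to 1 (fully open), set as the call begins (left out, the last holds). The fingers move at their own pace and stop on an object; the grip force is fixed at half the most. Time passes only in rows, so rows that repeat a pose let the fingers close, or fill a call up. It gives the time, the measured TCP pose, the force, the opening and the grip force at its end, in the units of the state.
- ctrl.get_obs(): the state, without advancing time (a new reading comes with each control period).
- vision.camera(name): name is "side" or "top" or "wrist"; returns a dict with "frame" (384x512x3 uint8, red, green, blue), "vfov" (degrees; the focal length in pixels is half the picture's height over the tangent of half this angle, whatever the lens; pixels are square), "cx", "cy" (the principal point, pixels), "camera_from_world" (4x4, takes a point from world to camera coordinates). Camera axes: x right, y up, looking along -z (the intrinsics and any distortion apply to the point x, -y, -z); pixel columns grow to the right and rows downward; lengths in m; the calibration is good to about 2 mm. The wrist camera is an equidistant fisheye: a pixel r from the principal point sees the ray r / f radians off the axis. A picture is of the moment at which its call begins. There is no depth.
- workorder.hand_in(): hands the job in; it is judged then, once.
The state is a dict: "time_s": time; "q": joint angles; "dq": joint speeds; "joint_efforts": joint torques, N m; "eef_pos": TCP position; "eef_rot": TCP orientation; "wrist_force": force on the tool from outside, world axes, zero at the start; "torque": the same for the moment, N m; "opening": opening from 0.0 (shut) to 1.0 (fully open); "grasp_force": force on a finger pad.
Only numpy, scipy, OpenCV 4.12 (cv2) and the standard library are available. Lean on these libraries where they do the work, as an engineer would, in place of code of your own. Each camera call takes 0.05 s, during which the arm holds its last target. There are 200 camera calls.

TASK

Roll the goods trolley along its track so that the scanner reads the label: the trolley's white pointer must be moving forward at 10 to 20 cm/s for at least a quarter of a second while it is beside the red band. Then brake it and leave it standing free with its pointer on the green band, without running into the yellow stop at the far end and without letting it bounce or roll back faster than 4 cm/s. Push and brake it gently on its black end buffers only; do not touch the carton it carries, and leave the other things on the counter alone.

Things in the scene. Friction and masses are not known exactly. Their poses are not given: they have to be found in the camera images.
- track: fixed track on the counter: white base plate 150 x 860 x 8 mm with two aluminium rails. Origin on the counter at the middle of the track; its +y axis runs along the rails, the way the trolley must go (to the robot's left), z up. Its two yellow end stops are 58 mm high, 120 mm wide, inner faces at y = -390 and +390 mm
- trolley (a joint): travel of the blue wheeled trolley along the track's +y, m. 0: against the near stop; 0.60: against the far stop. Its middle is at y = joint - 0.300, x = 0 in the track frame. Nominal moving mass 3.0 kg with carton (2.2 to 4.1 kg); rolling resistance only about 0.05 N + 0.15 N per m/s: let go at 0.15 m/s a nominal one coasts 0.5 m. Level track
- buffer_rear (a point): middle of the outer face of the trolley's rear black buffer plate, the one to push on: flat, 120 mm wide across the track, from 40 to 110 mm above the counter; this point is 75 mm up, 90 mm behind the trolley's middle. Sprung: yields up to 12 mm inwards, about 600 N/m with 25 N per m/s damping
- buffer_front (a point): middle of the outer face of the front buffer plate, the one to brake on: same size and springing; 75 mm up, 90 mm ahead (+y of the track) of the trolley's middle. A trolley that runs into something fixed bounces back off it
- pointer (a point): outer tip of the white pointer (8 mm wide) that sticks out at the trolley's middle towards the track's +x side, 44 mm above the counter, 100 mm off the track's centre line
- carton_top (a point): middle of the top of the cardboard carton strapped on the trolley, 130 mm across the track, 142 mm along it, top 118 mm above the counter; this point is over the trolley's middle. It is part of the trolley, underside 54 mm up. Its ends lie 19 mm inside the buffer faces. Not to be touched
- scanner: label scanner fixed beside the track on its +x side: red band, 50 x 100 mm, 100 mm long along the track, 20 mm high, with a grey scanner head on a post beyond it (118 mm high, about 35 to 75 mm further out from the origin). Origin at the counter under the middle of the red band; same axes as the track: the pointer is beside the band while it is within 50 mm of the origin along y
- mark: green band, 30 mm long along the track, 50 mm across, 20 mm high, on a white foot 100 mm long, beside the track on its +x side. Origin at the counter under its middle; same axes as the track: the pointer is on the band while it is within 15 mm of the origin along y
- jar: amber jar, 80 mm wide, 120 mm tall, red cap; loose, origin at the middle of its underside; bystander
- bowl: white bowl, 120 mm wide, 50 mm tall; loose, origin at the middle of its underside; bystander
- giftbox_a: red gift box 100 x 150 x 55 mm, lower one of a stack of two; loose, origin at the middle of its underside; bystander
- giftbox_b: red gift box 100 x 150 x 55 mm, on top of giftbox_a; loose, origin at the middle of its underside; bystander
- pencup: blue cup, 76 mm wide, 90 mm tall; loose, origin at the middle of its underside; bystander
- bottle: green bottle, 66 mm wide, 180 mm tall; loose, origin at the middle of its underside; bystander
Mind the look-alikes: they are no part of the job. Several things look just like the mark: the one meant starts farthest to the robot's left.

How it is judged:
On the way, in this order (a step that is already met when the one before it is completed fails the run):
1. the scanner reads the label: pointer beside the red band, rolling forward at 10 to 20 cm/s for 0.25 s (y of pointer in the frame of scanner between -0.05 and 0.05 m and velocity of joint trolley between 0.1 and 0.2 m/s), for 0.25 s.
2. the trolley is at rest with its pointer on the green band (y of pointer in the frame of mark between -0.015 and 0.015 m and velocity of joint trolley between -0.01 and 0.01 m/s), for 0.5 s.
At the end, for the whole second after the job is handed in: the trolley stands still (under 1 cm/s), untouched, with its pointer within 15 mm of the middle of the green band along the track (all of step 2).
It fails at once if the trolley strikes the far stop (value of joint trolley above 0.594 m).
It fails at once if the trolley bounces or rolls back faster than 4 cm/s (velocity of joint trolley below -0.04 m/s).
It fails at once if the carton or the chassis is touched (over 1 N): only the buffers may be (contact force between any of the fingers, the arm and trolley_c0 above 1 N or contact force between any of the fingers, the arm and trolley_c1 above 1 N).
It fails at once if the trolley or track is knocked hard (over 20 N) (contact force between any of the fingers, the arm and track above 20 N).
It fails at once if a bystander is moved by more than 30 mm (distance of any of jar, bowl, giftbox_a, giftbox_b, pencup, bottle from where it was at the start of the episode above 0.03 m).
It also fails if it takes over 35 s, if anything falls off the work surface, if the arm or the gripper's body presses on something with over 40 N, if the wrist force passes 120 N, or if a joint passes its speed limit or range.

## Working session

There is one attempt and no reset: what is moved stays moved. The work goes in short steps, Python scripts to look and compute and a tool call to move; the robot and the scene stay as the last step left them, time stands still between calls to the robot, and variables do not carry over. Pictures are saved under pics/ and viewed, at most 10 in all, crops included, and the job is handed in when it is done.

Besides the shell and the picture viewer there is one more tool, called after ">>>" in YAML: its name, and indented under it one key for each argument. servo_tool: Moves the arm, as the interface text tells. Its arguments: {"type":"object","properties":{"steps":{"type":"array","items":{"type":"object","properties":{"dx":{"type":"number"},"dy":{"type":"number"},"dz":{"type":"number"},"wx":{"type":"number"},"wy":{"type":"number"},"wz":{"type":"number"}}}},"jaw":{"type":"number"}},"required":["steps"]}

```bash
mkdir -p pics; cat > h.py <<'E'
import numpy as np, cv2
from bench import ctrl, vision, workorder
def save(n,c): cv2.imwrite(n,c["frame"][:,:,::-1])
def ray(c,u,v):
    h=c["frame"].shape[0]; f=h/2/np.tan(np.radians(c["vfov"])/2)
    T=np.array(c["camera_from_world"]); d=np.array([(u-c["cx"])/f,-(v-c["cy"])/f,-1.])
    R=T[:3,:3]; return -R.T@T[:3,3], R.T@d
def onz(c,u,v,z):
    o,d=ray(c,u,v); return o+d*(z-o[2])/d[2]
E
python3 - <<'E'
from h import *
a=vision.camera("top");b=vision.camera("side")
im=np.hstack([a["frame"],b["frame"]]);
for n,c in(("top",a),("side",b)): cv2.imwrite(f"pics/{n}1.png",c["frame"][:,:,::-1]); o,d=ray(c,256,192); print(n,c["vfov"],c["cx"],c["cy"],o,d,{k for k in c})
s=ctrl.get_obs();print(s["time_s"],s["eef_pos"],s["eef_rot"])
E
```

```text
top 43.523166294249876 255.7428277889682 194.97184229776093 [0.39861548 0.10092458 1.49170741] [ 0.13026672 -0.00658826 -0.9914765 ] {'cy', 'vfov', 'cx', 'frame', 'camera_from_world'}
side 47.80024166151141 251.4380013187992 191.06497648857683 [0.19675572 0.92854481 1.22512321] [ 0.2424145  -0.58225542 -0.7760988 ] {'cy', 'vfov', 'cx', 'frame', 'camera_from_world'}
0.1 [ 0.16264535 -0.55100328  0.23047511] [-7.83458940e-04  9.89733244e-01  1.42924771e-01  4.98851413e-05]
```

View pics/top1.png

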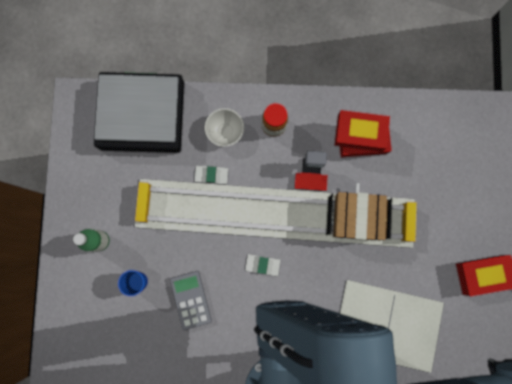

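View pics/side1.png

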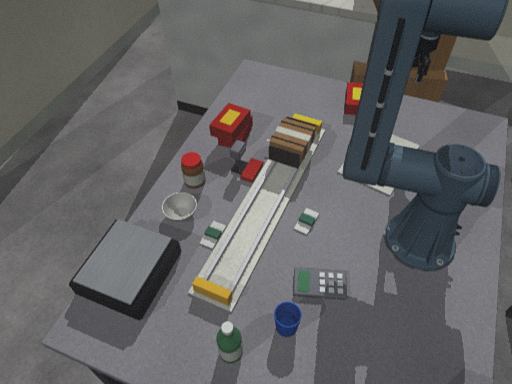

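The top view shows the track from the yellow stop at (410,221) to the one at (143,202). The trolley is at (360,216) with its pointer at about (358,187), and the red band is at (311,182). There are two green bands: (211,174) on the track's +x side, and (263,265) on the robot's side. The first is farther left and beside the track on +x, so it fits the description. I'll confirm it in a crop and measure.

```bash
cat > meas.py <<'E'
from h import *
c={n:vision.camera(n) for n in("top","side")}
def blobs(cam,lo,hi,mn):
    hsv=cv2.cvtColor(c[cam]["frame"],cv2.COLOR_RGB2HSV)
    m=cv2.inRange(hsv,lo,hi); n,l,s,ce=cv2.connectedComponentsWithStats(m)
    return [(s[i],ce[i].round(1),cv2.minAreaRect(np.argwhere(l==i)[:,::-1].astype(np.float32))) for i in range(1,n) if s[i][4]>=mn]
for cam in c:
    for nm,lo,hi,z in(("yellow",(18,120,120),(32,255,255),.058),("green",(60,80,30),(90,255,160),.02),("red",(0,180,90),(8,255,255),.02)):
        for s,ce,r in blobs(cam,lo,hi,25): print(cam,nm,s,ce,onz(c[cam],*ce,z).round(4),np.round(r[0]+r[1]+(r[2],),1))
E
python3 meas.py; python3 - <<'E'
import cv2,numpy as np
a=cv2.imread("pics/top1.png");b=cv2.imread("pics/side1.png")
f=lambda i,x,y,w,h:cv2.resize(i[y:y+h,x:x+w],(780,290),interpolation=cv2.INTER_CUBIC)
cv2.imwrite("pics/crop1.png",np.vstack([f(a,130,145,300,112),f(b,190,150,160,60)]))
E
```

```text
top yellow [350 119  28  20 469] [363.5 128.2] [ 0.7939 -0.2322  0.058 ] [363.5 128.2  27.8  17.    7.1]
top yellow [135 182  15  40 467] [142.3 202.1] [0.5463 0.4305 0.058 ] [142.5 201.8  12.2  39.    5.7]
top yellow [405 202  11  39 386] [410.3 221.3] [ 0.5124 -0.3728  0.058 ] [410. 221.  38.  10.  90.]
top yellow [476 265  30  22 484] [490.4 275.2] [ 0.3598 -0.6085  0.058 ] [490.4 275.2  17.9  27.6  79.7]
top green [207 167   8  15 110] [210.6 174.4] [0.6427 0.2333 0.02  ] [210.5 174.   14.    7.   90. ]
top green [ 80 230  20  20 269] [ 91. 240.] [0.4299 0.588  0.02  ] [ 89.5 239.5  19.   19.   90. ]
top green [258 258  10  15 111] [262.4 265.1] [0.3693 0.0654 0.02  ] [262.4 265.1   7.4  14.6   9.5]
top green [175 277  23  15 224] [185.7 283.8] [0.3071 0.2947 0.02  ] [185.7 283.7  10.3  21.8  74.1]
top red [264 104  23  23 406] [275.  115.5] [0.8367 0.0383 0.02  ] [275.  115.5  21.9  21.9  45. ]
top red [ 336  111   54   41 1087] [363. 131.] [ 0.7953 -0.2395  0.02  ] [364.2 130.9  54.6  34.2   8.1]
top red [343 148  24   7  91] [351.5 150.9] [ 0.7304 -0.2035  0.02  ] [354.5 151. 
[... 764 characters left out ...]
27  15  11  82] [212.4 231.7] [0.6449 0.2364 0.02  ] [212.3 231.8  13.4   6.9  21.8]
side green [298 271  11  20 213] [303.1 280.7] [0.308  0.2965 0.02  ] [303.  280.5  19.   10.   90. ]
side green [217 328  24  25 365] [228.5 341. ] [0.4439 0.5518 0.02  ] [228.8 340.4  23.2  23.6  81.9]
side red [346  83  17  22 152] [351.6  93.3] [ 0.392  -0.6448  0.02  ] [353.1  93.3  14.1  21.8  11.3]
side red [210 104  39  29 270] [229.2 118.6] [ 0.8242 -0.3     0.02  ] [229.4 117.9  20.7  35.9  39.8]
side red [182 153  18  15 190] [190.4 159.1] [ 0.8679 -0.0342  0.02  ] [190.5 160.   14.   17.   90. ]
side red [247 159  15  11  53] [254.3 164. ] [ 0.6302 -0.0998  0.02  ] [253.9 164.5  12.6   9.2  18.4]
```

View pics/crop1.png

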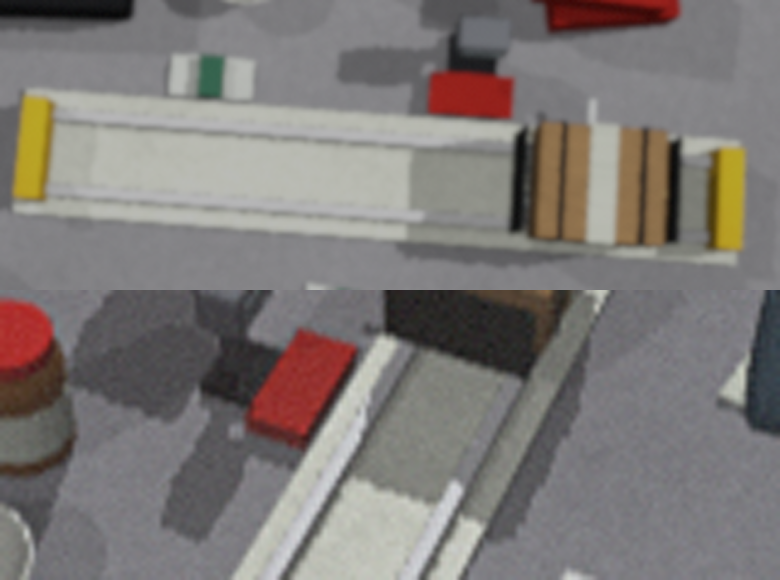

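The crop confirms it: the green band on its white foot at top-view (211,174) sits beside the rails on the scanner side, so it is the mark. The pointer tip is at about (358,184). Next I'll work out the along-track coordinates.

```bash
cat > m2.py <<'E'
from h import *
t=vision.camera("top"); s=vision.camera("side")
p0=onz(t,404.5,221,.008)[:2]; p1=onz(t,149.5,203,.008)[:2]
ax=(p1-p0)/np.linalg.norm(p1-p0); o=(p0+p1)/2; n=np.array([ax[1],-ax[0]])
def tr(p): d=np.array(p[:2])-o; return np.round([n@d,ax@d],4)
print("len",np.linalg.norm(p1-p0),"origin",o,"axis",ax)
print("mark top/side",tr(onz(t,210.6,174,.02)),tr(onz(s,212.4,231.7,.02)))
g=cv2.cvtColor(t["frame"],cv2.COLOR_RGB2HSV)
m=cv2.inRange(g,(0,180,90),(8,255,255))[168:195,290:330]; ys,xs=np.nonzero(m)
l,r=290+xs.min()-.5,290+xs.max()+.5
for z in(.0,.02): print("red edges z",z,tr(onz(t,l,180,z)),tr(onz(t,r,180,z)))
gs=cv2.cvtColor(s["frame"],cv2.COLOR_RGB2HSV);ms=cv2.inRange(gs,(0,150,60),(10,255,255));ms[:,:235]=0;ms[:,275:]=0;ms[:150]=0
ys,xs=np.nonzero(ms);print("side red",xs.mean(),ys.mean(),len(xs),tr(onz(s,xs.mean(),ys.mean(),.017)))
gray=t["frame"].mean(2)
print(gray[180:195,350:366].astype(int))
np.set_printoptions(linewidth=200)
print("pointer",tr(onz(t,357.7,183,.044)))
b=t["frame"][215,325:400].mean(1).astype(int); print(b)
E
python3 m2.py
```

```text
len 0.7916410955076767 origin [0.53306442 0.02415583] axis [0.04111535 0.99915441]
mark top/side [0.1022 0.2136] [0.103  0.2167]
red edges z 0.0 [ 0.1055 -0.0518] [ 0.1122 -0.1459]
red edges z 0.02 [ 0.1022 -0.0501] [ 0.1089 -0.143 ]
side red 251.22619047619048 169.0079365079365 252 [ 0.1033 -0.0945]
[[123 123 124 127 130 132 133 132 133 133 134 134 134 135 135 135]
 [122 122 123 124 127 129 131 134 135 134 134 135 136 135 136 135]
 [122 123 123 123 125 127 133 140 142 139 136 136 136 136 136 136]
 [122 123 123 124 125 129 141 155 158 149 139 136 135 136 136 136]
 [121 121 123 124 126 132 149 167 170 157 141 136 135 135 135 134]
 [121 122 122 123 125 133 153 171 174 159 141 135 134 134 134 133]
 [121 121 121 121 123 133 155 173 174 158 140 133 134 134 133 133]
 [121 121 121 120 121 134 157 174 174 157 139 133 133 133 133 133]
 [122 121 120 120 121 134 158 174 174 157 139 135 134 134 133 134]
 [122 122 121 121 122 134 157 173 172 155 139 135 134 134 133 133]
 [122 123 122 121 123 135 157 172 170 155 140 136 136 135 134 133]
 [121 122 121 120 122 134 156 170 170 157 144 140 140 139 138 137]
 [116 117 118 117 118 129 148 164 169 163 156 153 151 150 148 147]
 [111 113 114 113 114 122 135 155 168 170 168 166 165 164 163 162]
 [110 111 112 112 112 113 123 146 165 174 175 175 174 174 173 173]]
pointer [ 0.1026 -0.238 ]
[128  99  57  24  17  26  46  63  58  46  43  60  83 101 108 109 109 109 108  97  75  61  81 100 109 110 111 110 111 110 119 144 166 177 180 180 180 180 180 180 179 170 148 124 113 111 112 112 110
 106  91  67  55  72  95 105 109 109 110 109 100  73  38  16  18  33  68 102 118 122 122 121 120 119 120]
```

>>> servo_tool:
  steps:
    - {"dx": 0.2,"dy": 0.1,"wz": -0.02}
    - {"dx": 0.4,"dy": 0.2,"wz": -0.04}
    - {"dx": 0.6,"dy": 0.3,"wz": -0.06}
    - {"dx": 0.8,"dy": 0.4,"wz": -0.08}
    - {"dx": 1.0,"dy": 0.5,"wz": -0.104}
  jaw: 0

```text
$.steps[0]: bad value
```

>>> servo_tool:
  steps:
    - {"dx": 0.2,"dy": 0.1}
    - {"dx": 0.4,"dy": 0.2}
    - {"dx": 0.6,"dy": 0.3}
    - {"dx": 0.8,"dy": 0.4}
    - {"dx": 1.0,"dy": 0.5}

```text
$.steps[0]: bad value
```

>>> servo_tool:
  steps:
    - {"dx": 0.2,"dy": 0.15}
    - {"dx": 0.4,"dy": 0.3}
    - {"dx": 0.6,"dy": 0.45}
    - {"dx": 0.8,"dy": 0.6}
    - {"dx": 1.0,"dy": 0.75}

```text
$.steps[0]: bad value
```

>>> servo_tool:
  steps:
    - {"dx": 0.2,"dy": 0.15}
    - {"dx": 0.4,"dy": 0.3,"dz": -0.1}
    - {"dx": 0.55,"dy": 0.4,"dz": -0.3}
    - {"dx": 0.55,"dy": 0.4,"dz": -0.5}
    - {"dx": 0.55,"dy": 0.4,"dz": -0.7}

```text
$.steps[0]: bad value
```

>>> servo_tool:
  steps:
    - {"dx": 0.2,"dy": 0.1,"dz": 0,"wx": 0,"wy": 0,"wz": -0.02}
    - {"dx": 0.4,"dy": 0.2,"dz": 0,"wx": 0,"wy": 0,"wz": -0.04}
    - {"dx": 0.6,"dy": 0.3,"dz": 0,"wx": 0,"wy": 0,"wz": -0.06}
    - {"dx": 0.8,"dy": 0.4,"dz": 0,"wx": 0,"wy": 0,"wz": -0.08}
    - {"dx": 1.0,"dy": 0.5,"dz": 0,"wx": 0,"wy": 0,"wz": -0.104}
  jaw: 0

```text
time_s: 0.72
eef_pos: [0.2635, -0.501, 0.2312]
eef_rot: [-0.0, 1.0, -0.022, -0.0]
wrist_force: [0.6, -0.2, -0.3]
opening: 0.301
grasp_force: 0.0
```

>>> servo_tool:
  steps:
    - {"dx": 0.2,"dy": 0.1,"dz": 0,"wx": 0,"wy": 0,"wz": 0}
    - {"dx": 0.4,"dy": 0.2,"dz": 0,"wx": 0,"wy": 0,"wz": 0}
    - {"dx": 0.6,"dy": 0.3,"dz": 0,"wx": 0,"wy": 0,"wz": 0}
    - {"dx": 0.8,"dy": 0.4,"dz": 0,"wx": 0,"wy": 0,"wz": 0}
    - {"dx": 1.0,"dy": 0.5,"dz": 0,"wx": 0,"wy": 0,"wz": 0}

```text
time_s: 1.13
eef_pos: [0.3636, -0.4509, 0.2313]
eef_rot: [-0.0, 1.0, -0.02, 0.0]
wrist_force: [-0.1, 0.4, 0.6]
opening: -0.0
grasp_force: 0.0
```

>>> servo_tool:
  steps:
    - {"dx": 0.2,"dy": 0.15,"dz": 0,"wx": 0,"wy": 0,"wz": 0}
    - {"dx": 0.4,"dy": 0.3,"dz": 0,"wx": 0,"wy": 0,"wz": 0}
    - {"dx": 0.6,"dy": 0.45,"dz": 0,"wx": 0,"wy": 0,"wz": 0}
    - {"dx": 0.8,"dy": 0.6,"dz": 0,"wx": 0,"wy": 0,"wz": 0}
    - {"dx": 1.0,"dy": 0.75,"dz": 0,"wx": 0,"wy": 0,"wz": 0}

```text
time_s: 1.55
eef_pos: [0.4636, -0.3756, 0.2312]
eef_rot: [-0.0, 1.0, -0.02, -0.0]
wrist_force: [0.5, -0.2, -0.6]
opening: 0.005
grasp_force: 0.0
```

>>> servo_tool:
  steps:
    - {"dx": 0.2,"dy": 0.15,"dz": 0,"wx": 0,"wy": 0,"wz": 0}
    - {"dx": 0.4,"dy": 0.3,"dz": -0.1,"wx": 0,"wy": 0,"wz": 0}
    - {"dx": 0.55,"dy": 0.4,"dz": -0.3,"wx": 0,"wy": 0,"wz": 0}
    - {"dx": 0.55,"dy": 0.4,"dz": -0.5,"wx": 0,"wy": 0,"wz": 0}
    - {"dx": 0.55,"dy": 0.4,"dz": -0.7,"wx": 0,"wy": 0,"wz": 0}

```text
time_s: 1.97
eef_pos: [0.5188, -0.3355, 0.1606]
eef_rot: [0.0, 1.0, -0.019, 0.0]
wrist_force: [-1.0, -0.7, -0.2]
opening: -0.001
grasp_force: 0.0
```

>>> servo_tool:
  steps:
    - {"dx": 0,"dy": 0,"dz": -0.2,"wx": 0,"wy": 0,"wz": 0}
    - {"dx": 0,"dy": 0,"dz": -0.4,"wx": 0,"wy": 0,"wz": 0}
    - {"dx": 0,"dy": 0,"dz": -0.6,"wx": 0,"wy": 0,"wz": 0}
    - {"dx": 0,"dy": 0,"dz": -0.75,"wx": 0,"wy": 0,"wz": 0}
    - {"dx": 0,"dy": 0,"dz": -0.84,"wx": 0,"wy": 0,"wz": 0}

```text
time_s: 2.38
eef_pos: [0.5167, -0.3356, 0.0749]
eef_rot: [-0.001, 1.0, -0.02, -0.001]
wrist_force: [-0.1, 0.2, -1.0]
opening: 0.004
grasp_force: 0.0
```

```bash
python3 - <<'E'
from h import *
a=vision.camera("top");b=vision.camera("side")
f=lambda i,x,y,w,h:cv2.resize(i["frame"][y:y+h,x:x+w,::-1],(790,295),interpolation=cv2.INTER_CUBIC)
cv2.imwrite("pics/c2.png",np.vstack([f(a,270,150,180,100),f(b,240,80,120,100)]))
E
```

```text
(no output)
```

View pics/c2.png

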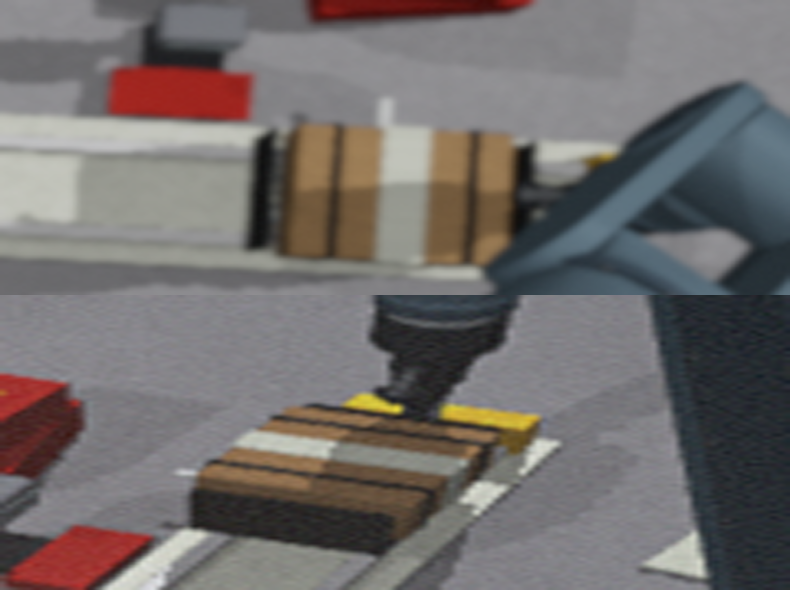

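Finger stands about 15 mm behind the rear buffer, over the stop, and the trolley has not moved. I'll build and check a tracker from the carton's edges, then push.

```bash
cat > track.py <<'E'
from h import *
O=np.array([.53306,.02416]);A=np.array([.04112,.99915]);N=np.array([A[1],-A[0]])
S=np.arange(-.42,.45,.001)
def look(name):
    c=vision.camera(name); t=ctrl.get_obs()["time_s"]; T=np.array(c["camera_from_world"]); f=192/np.tan(np.radians(c["vfov"])/2)
    hsv=cv2.cvtColor(c["frame"],cv2.COLOR_RGB2HSV); br=cv2.inRange(hsv,(6,60,40),(20,190,220))
    lo,hi=[],[]
    for n in np.arange(-.055,.056,.01):
        P=np.c_[O+n*N+S[:,None]*A,np.full(len(S),.118)]@T[:3,:3].T+T[:3,3]
        u=(c["cx"]-f*P[:,0]/P[:,2]).astype(np.float32); v=(c["cy"]+f*P[:,1]/P[:,2]).astype(np.float32)
        k=S[cv2.remap(br,u[None],v[None],cv2.INTER_LINEAR)[0]>127]
        if len(k)>15: lo.append(k.min()); hi.append(k.max())
    return c,t,lo,hi
if __name__=="__main__":
    import sys
    for nm in sys.argv[1:] or["top"]:
        c,t,lo,hi=look(nm)
        print(nm,"t",round(t,3),"n",len(hi),"from front edge",np.round(np.percentile(hi,[25,50,75])-.071,4) if hi else 0,"from rear",np.round(np.percentile(lo,[25,50,75])+.071,4) if lo else 0)
    o=ctrl.get_obs();d=np.array(o["eef_pos"][:2])-O;print("TCP s",round(A@d,4),"n",round(N@d,4),"z",round(o["eef_pos"][2],4),"F",np.round(o["wrist_force"],1))
E
python3 track.py top side
```

```text
top t 2.533 n 12 from front edge [-0.2302 -0.2295 -0.0857] from rear [-0.2402 -0.239  -0.2377]
side t 2.583 n 12 from front edge [-0.216  -0.2145 -0.213 ] from rear [-0.2425 -0.237  -0.2357]
TCP s -0.3613 n -0.0002 z 0.0779 F [ 0.7 -0.2  0.1]
```

>>> servo_tool:
  steps:
    - {"dx": 0.002,"dy": 0.05,"dz": 0,"wx": 0,"wy": 0,"wz": 0}
    - {"dx": 0.004,"dy": 0.1,"dz": 0,"wx": 0,"wy": 0,"wz": 0}
    - {"dx": 0.006,"dy": 0.14,"dz": 0,"wx": 0,"wy": 0,"wz": 0}
    - {"dx": 0.007,"dy": 0.17,"dz": 0,"wx": 0,"wy": 0,"wz": 0}
    - {"dx": 0.008,"dy": 0.2,"dz": 0,"wx": 0,"wy": 0,"wz": 0}

```text
time_s: 3.0
eef_pos: [0.5187, -0.3161, 0.0778]
eef_rot: [0.0, 1.0, -0.02, 0.0]
wrist_force: [0.7, -0.7, 1.3]
opening: -0.0
grasp_force: 0.4
```

>>> servo_tool:
  steps:
    - {"dx": 0.002,"dy": 0.04,"dz": 0,"wx": 0,"wy": 0,"wz": 0}
    - {"dx": 0.004,"dy": 0.09,"dz": 0,"wx": 0,"wy": 0,"wz": 0}
    - {"dx": 0.006,"dy": 0.15,"dz": 0,"wx": 0,"wy": 0,"wz": 0}
    - {"dx": 0.009,"dy": 0.23,"dz": 0,"wx": 0,"wy": 0,"wz": 0}
    - {"dx": 0.013,"dy": 0.32,"dz": 0,"wx": 0,"wy": 0,"wz": 0}

```text
time_s: 3.42
eef_pos: [0.5197, -0.2838, 0.0772]
eef_rot: [-0.0, 1.0, -0.02, -0.0]
wrist_force: [0.2, 0.1, 0.8]
opening: 0.001
grasp_force: 0.2
```

>>> servo_tool:
  steps:
    - {"dx": 0.004,"dy": 0.1,"dz": 0,"wx": 0,"wy": 0,"wz": 0}
    - {"dx": 0.009,"dy": 0.21,"dz": 0,"wx": 0,"wy": 0,"wz": 0}
    - {"dx": 0.013,"dy": 0.32,"dz": 0,"wx": 0,"wy": 0,"wz": 0}
    - {"dx": 0.018,"dy": 0.43,"dz": 0,"wx": 0,"wy": 0,"wz": 0}
    - {"dx": 0.019,"dy": 0.45,"dz": 0.1,"wx": 0,"wy": 0,"wz": 0}

```text
time_s: 3.83
eef_pos: [0.5202, -0.236, 0.0854]
eef_rot: [-0.002, 1.0, -0.019, -0.002]
wrist_force: [0.3, 0.5, -0.4]
opening: -0.003
grasp_force: 0.0
```

>>> servo_tool:
  steps:
    - {"dx": 0,"dy": 0,"dz": 0.25,"wx": 0,"wy": 0,"wz": 0}
    - {"dx": 0.002,"dy": 0.05,"dz": 0.6,"wx": 0,"wy": 0,"wz": 0}
    - {"dx": 0.01,"dy": 0.25,"dz": 0.7,"wx": 0,"wy": 0,"wz": 0}
    - {"dx": 0.02,"dy": 0.5,"dz": 0.7,"wx": 0,"wy": 0,"wz": 0}
    - {"dx": 0.03,"dy": 0.75,"dz": 0.7,"wx": 0,"wy": 0,"wz": 0}

```text
time_s: 4.25
eef_pos: [0.5256, -0.1646, 0.1598]
eef_rot: [0.001, 1.0, -0.021, 0.002]
wrist_force: [1.0, 0.2, 0.1]
opening: 0.001
grasp_force: 0.0
```

>>> servo_tool:
  steps:
    - {"dx": 0.008,"dy": 0.2,"dz": 0,"wx": 0,"wy": 0,"wz": 0}
    - {"dx": 0.016,"dy": 0.4,"dz": 0,"wx": 0,"wy": 0,"wz": 0}
    - {"dx": 0.025,"dy": 0.6,"dz": 0,"wx": 0,"wy": 0,"wz": 0}
    - {"dx": 0.033,"dy": 0.8,"dz": 0,"wx": 0,"wy": 0,"wz": 0}
    - {"dx": 0.041,"dy": 1.0,"dz": 0,"wx": 0,"wy": 0,"wz": 0}

```text
time_s: 4.67
eef_pos: [0.5289, -0.0635, 0.1582]
eef_rot: [0.0, 1.0, -0.02, 0.0]
wrist_force: [0.1, 0.6, 0.1]
opening: 0.003
grasp_force: 0.0
```

>>> servo_tool:
  steps:
    - {"dx": 0.008,"dy": 0.2,"dz": 0,"wx": 0,"wy": 0,"wz": 0}
    - {"dx": 0.016,"dy": 0.4,"dz": 0,"wx": 0,"wy": 0,"wz": 0}
    - {"dx": 0.025,"dy": 0.6,"dz": 0,"wx": 0,"wy": 0,"wz": 0}
    - {"dx": 0.033,"dy": 0.8,"dz": 0,"wx": 0,"wy": 0,"wz": 0}
    - {"dx": 0.041,"dy": 1.0,"dz": 0,"wx": 0,"wy": 0,"wz": 0}

```text
time_s: 5.08
eef_pos: [0.533, 0.0365, 0.1582]
eef_rot: [0.0, 1.0, -0.02, 0.0]
wrist_force: [0.3, 0.5, -0.7]
opening: 0.002
grasp_force: 0.0
```

>>> servo_tool:
  steps:
    - {"dx": 0.008,"dy": 0.2,"dz": 0,"wx": 0,"wy": 0,"wz": 0}
    - {"dx": 0.016,"dy": 0.4,"dz": 0,"wx": 0,"wy": 0,"wz": 0}
    - {"dx": 0.025,"dy": 0.6,"dz": 0,"wx": 0,"wy": 0,"wz": 0}
    - {"dx": 0.033,"dy": 0.8,"dz": 0,"wx": 0,"wy": 0,"wz": 0}
    - {"dx": 0.041,"dy": 1.0,"dz": 0,"wx": 0,"wy": 0,"wz": 0}

```text
time_s: 5.5
eef_pos: [0.5371, 0.1366, 0.1582]
eef_rot: [0.0, 1.0, -0.02, 0.0]
wrist_force: [0.2, 0.3, 0.7]
opening: 0.004
grasp_force: 0.0
```

```bash
python3 track.py top side
```

```text
top t 5.55 n 12 from front edge [-0.055  -0.0265  0.1075] from rear [0.033 0.034 0.035]
side t 5.6 n 12 from front edge [0.054  0.054  0.1353] from rear [0.037  0.038  0.0718]
TCP s 0.1139 n -0.0009 z 0.1581 F [-0.1  0.2  0.1]
```

>>> servo_tool:
  steps:
    - {"dx": 0.008,"dy": 0.2,"dz": 0,"wx": 0,"wy": 0,"wz": 0}
    - {"dx": 0.016,"dy": 0.4,"dz": 0,"wx": 0,"wy": 0,"wz": 0}
    - {"dx": 0.025,"dy": 0.6,"dz": 0,"wx": 0,"wy": 0,"wz": 0}
    - {"dx": 0.033,"dy": 0.8,"dz": 0,"wx": 0,"wy": 0,"wz": 0}
    - {"dx": 0.041,"dy": 1.0,"dz": 0,"wx": 0,"wy": 0,"wz": 0}

```text
time_s: 6.02
eef_pos: [0.5413, 0.2357, 0.1579]
eef_rot: [0.0, 1.0, -0.02, 0.0]
wrist_force: [0.4, 0.0, -0.1]
opening: -0.002
grasp_force: 0.0
```

>>> servo_tool:
  steps:
    - {"dx": 0.008,"dy": 0.2,"dz": -0.05,"wx": 0,"wy": 0,"wz": 0}
    - {"dx": 0.013,"dy": 0.32,"dz": -0.25,"wx": 0,"wy": 0,"wz": 0}
    - {"dx": 0.017,"dy": 0.4,"dz": -0.5,"wx": 0,"wy": 0,"wz": 0}
    - {"dx": 0.02,"dy": 0.48,"dz": -0.7,"wx": 0,"wy": 0,"wz": 0}
    - {"dx": 0.023,"dy": 0.55,"dz": -0.82,"wx": 0,"wy": 0,"wz": 0}

```text
time_s: 6.43
eef_pos: [0.5423, 0.2901, 0.0733]
eef_rot: [0.001, 1.0, -0.02, -0.001]
wrist_force: [-0.9, 1.1, -0.8]
opening: 0.003
grasp_force: 0.0
```

```bash
python3 track.py top side
```

```text
top t 6.483 n 12 from front edge [0.098  0.0995 0.3403] from rear [0.101 0.102 0.102]
side t 6.533 n 9 from front edge [0.103 0.121 0.362] from rear [-0.241 -0.238  0.134]
TCP s 0.2662 n -0.0022 z 0.0732 F [ 1.   0.3 -0.2]
```

The trolley is at s = 0.10, slowing, and should stop short of the mark at 0.2155. I'll return behind it for a gentle second push.

>>> servo_tool:
  steps:
    - {"dx": 0,"dy": 0,"dz": 0.3,"wx": 0,"wy": 0,"wz": 0}
    - {"dx": 0,"dy": 0,"dz": 0.6,"wx": 0,"wy": 0,"wz": 0}
    - {"dx": 0,"dy": 0,"dz": 0.85,"wx": 0,"wy": 0,"wz": 0}
    - {"dx": -0.008,"dy": -0.2,"dz": 0.85,"wx": 0,"wy": 0,"wz": 0}
    - {"dx": -0.016,"dy": -0.4,"dz": 0.85,"wx": 0,"wy": 0,"wz": 0}

```text
time_s: 6.95
eef_pos: [0.5442, 0.2506, 0.1651]
eef_rot: [-0.001, 1.0, -0.019, 0.004]
wrist_force: [-0.2, -0.5, -0.0]
opening: 0.005
grasp_force: 0.0
```

>>> servo_tool:
  steps:
    - {"dx": -0.008,"dy": -0.2,"dz": 0,"wx": 0,"wy": 0,"wz": 0}
    - {"dx": -0.016,"dy": -0.4,"dz": 0,"wx": 0,"wy": 0,"wz": 0}
    - {"dx": -0.025,"dy": -0.6,"dz": 0,"wx": 0,"wy": 0,"wz": 0}
    - {"dx": -0.033,"dy": -0.8,"dz": 0,"wx": 0,"wy": 0,"wz": 0}
    - {"dx": -0.041,"dy": -1.0,"dz": 0,"wx": 0,"wy": 0,"wz": 0}

```text
time_s: 7.37
eef_pos: [0.5385, 0.1488, 0.1625]
eef_rot: [0.0, 1.0, -0.02, 0.001]
wrist_force: [0.4, 0.9, -0.2]
opening: -0.001
grasp_force: 0.0
```

>>> servo_tool:
  steps:
    - {"dx": -0.008,"dy": -0.2,"dz": 0,"wx": 0,"wy": 0,"wz": 0}
    - {"dx": -0.016,"dy": -0.4,"dz": 0,"wx": 0,"wy": 0,"wz": 0}
    - {"dx": -0.025,"dy": -0.6,"dz": 0,"wx": 0,"wy": 0,"wz": 0}
    - {"dx": -0.033,"dy": -0.8,"dz": 0,"wx": 0,"wy": 0,"wz": 0}
    - {"dx": -0.041,"dy": -1.0,"dz": 0,"wx": 0,"wy": 0,"wz": 0}

```text
time_s: 7.78
eef_pos: [0.5342, 0.0486, 0.1624]
eef_rot: [0.0, 1.0, -0.02, 0.001]
wrist_force: [0.5, -0.0, 0.1]
opening: -0.001
grasp_force: 0.0
```

```bash
python3 track.py top top side
```

```text
top t 7.833 n 12 from front edge [0.156  0.157  0.1573] from rear [-0.285   0.1715  0.1735]
top t 7.883 n 12 from front edge [0.157  0.1575 0.2045] from rear [-0.285   0.164   0.1663]
side t 7.933 n 12 from front edge [0.176 0.177 0.178] from rear [-0.235  -0.228   0.1593]
TCP s 0.0246 n 0.0003 z 0.1621 F [-0.9  0.8  0. ]
```

>>> servo_tool:
  steps:
    - {"dx": 0,"dy": 0,"dz": -0.2,"wx": 0,"wy": 0,"wz": 0}
    - {"dx": 0,"dy": 0,"dz": -0.4,"wx": 0,"wy": 0,"wz": 0}
    - {"dx": 0,"dy": 0,"dz": -0.6,"wx": 0,"wy": 0,"wz": 0}
    - {"dx": 0,"dy": 0,"dz": -0.75,"wx": 0,"wy": 0,"wz": 0}
    - {"dx": 0,"dy": 0,"dz": -0.85,"wx": 0,"wy": 0,"wz": 0}

```text
time_s: 8.35
eef_pos: [0.5331, 0.0513, 0.0744]
eef_rot: [-0.0, 1.0, -0.02, -0.0]
wrist_force: [-0.9, 0.5, -0.0]
opening: -0.003
grasp_force: 0.0
```

```bash
sed -i 's/^    for nm in/    import cv2 as _c\n    for nm in/' track.py; cat >> track.py <<'E'
    cc=c["frame"][:,:,::-1] if nm=="top" else None
    if cc is not None: cv2.imwrite("pics/t_%d.png"%(1000*t),cv2.resize(cc[130:260,120:330],(790,490),interpolation=cv2.INTER_CUBIC)); print("pics/t_%d.png"%(1000*t))
E
python3 track.py top; mv pics/t_*.png pics/t1.png
```

```text
top t 8.4 n 12 from front edge [0.166  0.168  0.2028] from rear [-0.285   0.168   0.1703]
TCP s 0.027 n -0.0021 z 0.073 F [-1.6 -0.7 -1.2]
pics/t_8400.png
```

View pics/t1.png

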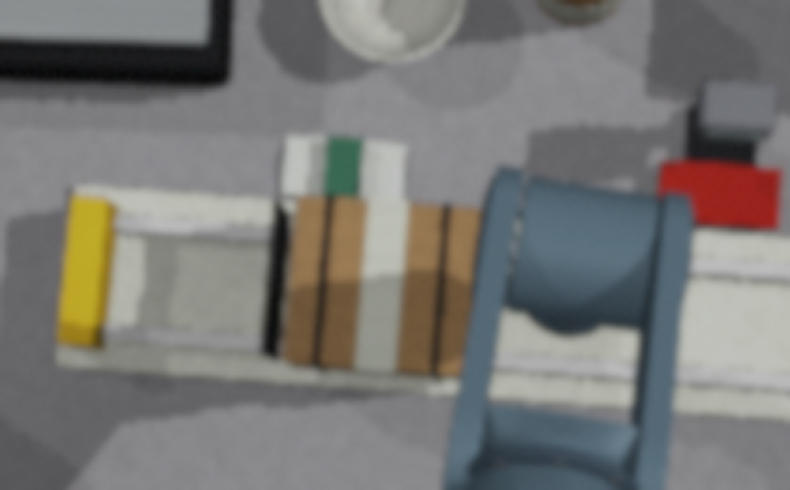

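Top view shows the trolley nearly at rest just short of the mark: strap at crop column 385, green band at 344, about 46 mm to go. Pushing slowly.

>>> servo_tool:
  steps:
    - {"dx": 0.003,"dy": 0.07,"dz": 0,"wx": 0,"wy": 0,"wz": 0}
    - {"dx": 0.006,"dy": 0.14,"dz": 0,"wx": 0,"wy": 0,"wz": 0}
    - {"dx": 0.008,"dy": 0.21,"dz": 0,"wx": 0,"wy": 0,"wz": 0}
    - {"dx": 0.011,"dy": 0.26,"dz": 0,"wx": 0,"wy": 0,"wz": 0}
    - {"dx": 0.012,"dy": 0.28,"dz": 0,"wx": 0,"wy": 0,"wz": 0}

```text
time_s: 8.82
eef_pos: [0.5354, 0.0797, 0.0762]
eef_rot: [-0.0, 1.0, -0.019, 0.001]
wrist_force: [0.4, -0.8, -0.5]
opening: -0.001
grasp_force: 0.0
```

>>> servo_tool:
  steps:
    - {"dx": 0.001,"dy": 0.02,"dz": 0,"wx": 0,"wy": 0,"wz": 0}
    - {"dx": 0.002,"dy": 0.04,"dz": 0,"wx": 0,"wy": 0,"wz": 0}
    - {"dx": 0.003,"dy": 0.06,"dz": 0,"wx": 0,"wy": 0,"wz": 0}
    - {"dx": 0.004,"dy": 0.08,"dz": 0,"wx": 0,"wy": 0,"wz": 0}
    - {"dx": 0.005,"dy": 0.1,"dz": 0,"wx": 0,"wy": 0,"wz": 0}

```text
time_s: 9.23
eef_pos: [0.5353, 0.0885, 0.0753]
eef_rot: [-0.0, 1.0, -0.02, -0.0]
wrist_force: [-0.2, 0.6, -0.2]
opening: 0.0
grasp_force: 0.0
```

>>> servo_tool:
  steps:
    - {"dx": 0.001,"dy": 0.02,"dz": 0,"wx": 0,"wy": 0,"wz": 0}
    - {"dx": 0.002,"dy": 0.04,"dz": 0,"wx": 0,"wy": 0,"wz": 0}
    - {"dx": 0.003,"dy": 0.06,"dz": 0,"wx": 0,"wy": 0,"wz": 0}
    - {"dx": 0.004,"dy": 0.08,"dz": 0,"wx": 0,"wy": 0,"wz": 0}
    - {"dx": 0.005,"dy": 0.1,"dz": 0,"wx": 0,"wy": 0,"wz": 0}

```text
time_s: 9.65
eef_pos: [0.5358, 0.0987, 0.0753]
eef_rot: [-0.0, 1.0, -0.02, 0.0]
wrist_force: [0.1, 0.5, -0.8]
opening: 0.001
grasp_force: 0.0
```

```bash
python3 track.py top
```

```text
top t 9.7 n 12 from front edge [0.1798 0.182  0.183 ] from rear [-0.285   0.204   0.2273]
TCP s 0.0749 n -0.0004 z 0.0753 F [ 0.1 -0.1  0.8]
pics/t_9700.png
```

>>> servo_tool:
  steps:
    - {"dx": 0.001,"dy": 0.02,"dz": 0,"wx": 0,"wy": 0,"wz": 0}
    - {"dx": 0.002,"dy": 0.04,"dz": 0,"wx": 0,"wy": 0,"wz": 0}
    - {"dx": 0.003,"dy": 0.06,"dz": 0,"wx": 0,"wy": 0,"wz": 0}
    - {"dx": 0.004,"dy": 0.08,"dz": 0,"wx": 0,"wy": 0,"wz": 0}
    - {"dx": 0.005,"dy": 0.1,"dz": 0,"wx": 0,"wy": 0,"wz": 0}

```text
time_s: 10.12
eef_pos: [0.5363, 0.1087, 0.0753]
eef_rot: [-0.0, 1.0, -0.02, 0.0]
wrist_force: [0.1, 0.3, -0.3]
opening: -0.006
grasp_force: 0.0
```

>>> servo_tool:
  steps:
    - {"dx": 0.001,"dy": 0.02,"dz": 0,"wx": 0,"wy": 0,"wz": 0}
    - {"dx": 0.002,"dy": 0.035,"dz": 0,"wx": 0,"wy": 0,"wz": 0}
    - {"dx": 0.002,"dy": 0.05,"dz": 0,"wx": 0,"wy": 0,"wz": 0}
    - {"dx": 0.003,"dy": 0.065,"dz": 0,"wx": 0,"wy": 0,"wz": 0}
    - {"dx": 0.003,"dy": 0.08,"dz": 0,"wx": 0,"wy": 0,"wz": 0}

```text
time_s: 10.53
eef_pos: [0.5366, 0.1166, 0.0753]
eef_rot: [-0.0, 1.0, -0.02, 0.0]
wrist_force: [-0.0, 0.1, 0.2]
opening: -0.001
grasp_force: 0.1
```

```bash
python3 track.py top
```

```text
top t 10.583 n 12 from front edge [0.198 0.199 0.235] from rear [0.075  0.2405 0.284 ]
TCP s 0.0927 n -0.0003 z 0.0753 F [ 0.5  0.5 -0.1]
pics/t_10583.png
```

>>> servo_tool:
  steps:
    - {"dx": 0.001,"dy": 0.015,"dz": 0,"wx": 0,"wy": 0,"wz": 0}
    - {"dx": 0.001,"dy": 0.03,"dz": 0,"wx": 0,"wy": 0,"wz": 0}
    - {"dx": 0.002,"dy": 0.045,"dz": 0,"wx": 0,"wy": 0,"wz": 0}
    - {"dx": 0.003,"dy": 0.06,"dz": 0,"wx": 0,"wy": 0,"wz": 0}
    - {"dx": 0.003,"dy": 0.07,"dz": 0,"wx": 0,"wy": 0,"wz": 0}

```text
time_s: 11.0
eef_pos: [0.5369, 0.1237, 0.0753]
eef_rot: [-0.0, 1.0, -0.02, -0.0]
wrist_force: [-1.1, 0.5, -0.0]
opening: -0.0
grasp_force: 0.0
```

>>> servo_tool:
  steps:
    - {"dx": 0,"dy": 0,"dz": 0,"wx": 0,"wy": 0,"wz": 0}
    - {"dx": 0,"dy": -0.05,"dz": 0,"wx": 0,"wy": 0,"wz": 0}
    - {"dx": 0,"dy": -0.1,"dz": 0,"wx": 0,"wy": 0,"wz": 0}
    - {"dx": 0,"dy": -0.15,"dz": 0,"wx": 0,"wy": 0,"wz": 0}
    - {"dx": 0,"dy": -0.2,"dz": 0,"wx": 0,"wy": 0,"wz": 0}

```text
time_s: 11.42
eef_pos: [0.5369, 0.1027, 0.0753]
eef_rot: [0.0, 1.0, -0.02, -0.0]
wrist_force: [-0.6, -0.1, 0.5]
opening: 0.001
grasp_force: 0.0
```

```bash
python3 track.py top
```

```text
top t 11.467 n 12 from front edge [0.2118 0.2125 0.245 ] from rear [0.1058 0.2365 0.238 ]
TCP s 0.0779 n 0.0007 z 0.0753 F [ 0.6 -0.6 -0.1]
pics/t_11466.png
```

>>> servo_tool:
  steps:
    - {"dx": 0,"dy": -0.1,"dz": 0.1,"wx": 0,"wy": 0,"wz": 0}
    - {"dx": 0,"dy": -0.2,"dz": 0.3,"wx": 0,"wy": 0,"wz": 0}
    - {"dx": 0,"dy": -0.3,"dz": 0.5,"wx": 0,"wy": 0,"wz": 0}
    - {"dx": 0,"dy": -0.5,"dz": 0.7,"wx": 0,"wy": 0,"wz": 0}
    - {"dx": 0,"dy": -0.7,"dz": 0.8,"wx": 0,"wy": 0,"wz": 0}

```text
time_s: 11.88
eef_pos: [0.5382, 0.0324, 0.1587]
eef_rot: [0.0, 1.0, -0.019, 0.002]
wrist_force: [1.4, -0.3, 0.6]
opening: -0.002
grasp_force: 0.0
```

>>> servo_tool:
  steps:
    - {"dx": 0,"dy": -0.2,"dz": 0.1,"wx": 0,"wy": 0,"wz": 0}
    - {"dx": 0,"dy": -0.4,"dz": 0.2,"wx": 0,"wy": 0,"wz": 0}
    - {"dx": 0,"dy": -0.6,"dz": 0.2,"wx": 0,"wy": 0,"wz": 0}
    - {"dx": 0,"dy": -0.8,"dz": 0.2,"wx": 0,"wy": 0,"wz": 0}
    - {"dx": 0,"dy": -0.9,"dz": 0.2,"wx": 0,"wy": 0,"wz": 0}

```text
time_s: 12.3
eef_pos: [0.5371, -0.0592, 0.1765]
eef_rot: [0.001, 1.0, -0.021, 0.001]
wrist_force: [-0.5, -0.6, -0.1]
opening: 0.001
grasp_force: 0.0
```

```bash
python3 track.py top side top; mv pics/t_12*.png pics/t2.png; python3 - <<'E'
from h import *
c=vision.camera("side");a=vision.camera("top")
f=lambda i,x,y,w,h:cv2.resize(i["frame"][y:y+h,x:x+w,::-1],(790,295),interpolation=cv2.INTER_CUBIC)
cv2.imwrite("pics/t3.png",np.vstack([f(a,170,150,80,40),f(c,190,200,100,60)]))
E
```

```text
top t 12.35 n 12 from front edge [0.2138 0.215  0.2465] from rear [-0.285   0.2115  0.212 ]
side t 12.4 n 12 from front edge [0.2288 0.23   0.2858] from rear [-0.2405 -0.2365 -0.1135]
top t 12.45 n 12 from front edge [0.2138 0.215  0.314 ] from rear [0.087  0.212  0.2123]
TCP s -0.081 n 0.007 z 0.1755 F [ 0.3 -0.5 -0.3]
pics/t_12450.png
```

View pics/t3.png

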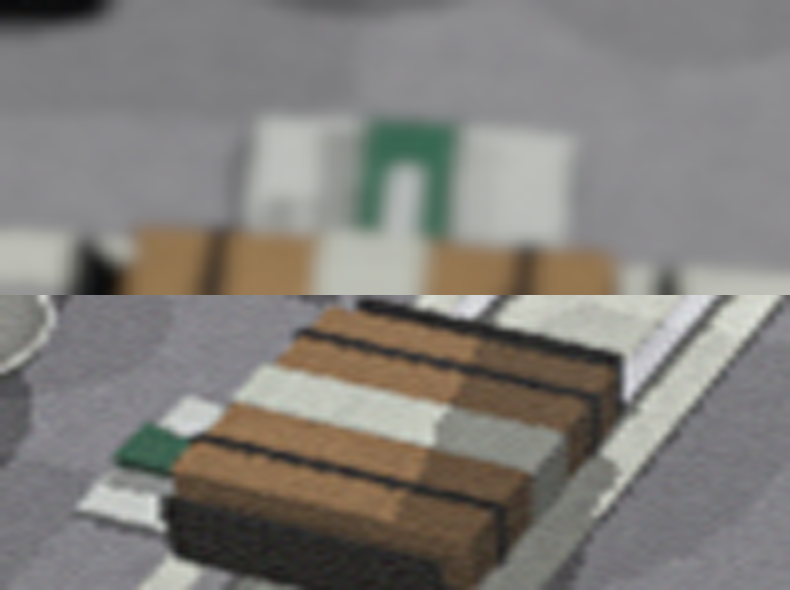

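The top crop shows the white pointer at column 403, inside the green band (365–455), and two looks 0.1 s apart put the trolley at the same spot. I'll let it rest a moment longer, check once more, and hand in.

>>> servo_tool:
  steps:
    - {"dx": 0,"dy": 0,"dz": 0,"wx": 0,"wy": 0,"wz": 0}
    - {"dx": 0,"dy": 0,"dz": 0,"wx": 0,"wy": 0,"wz": 0}
    - {"dx": 0,"dy": 0,"dz": 0,"wx": 0,"wy": 0,"wz": 0}
    - {"dx": 0,"dy": 0,"dz": 0,"wx": 0,"wy": 0,"wz": 0}
    - {"dx": 0,"dy": 0,"dz": 0,"wx": 0,"wy": 0,"wz": 0}

```text
time_s: 12.97
eef_pos: [0.5369, -0.0561, 0.1753]
eef_rot: [-0.0, 1.0, -0.02, -0.0]
wrist_force: [0.2, -0.4, -0.3]
opening: -0.002
grasp_force: 0.0
```

```bash
python3 track.py top && python3 -c "
from bench import workorder
print(workorder.hand_in())"
```

```text
top t 13.017 n 12 from front edge [0.2138 0.215  0.314 ] from rear [-0.285   0.2115  0.212 ]
TCP s -0.0802 n 0.0071 z 0.1753 F [ 0.1 -0.4  0.3]
pics/t_13016.png
the job is handed in; nothing more can be done
None
```

I handed the job in at about 13 s with the trolley standing free and its pointer near the middle of the green band; I estimate it passed the scanner at about 11–14 cm/s, but the hand-in returned no verdict.

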